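# Let the ratchet tile press down

## Task

The arm of the tile press is held up by its ratchet. First give the ratchet a squirt of oil: press the red nozzle cap of the green can on the press all the way down and let it spring up again. Then lift the pawl by its red bar and hold it clear of the toothed wheel until the drum has turned all the way back and the press pad is down on the tile, drop the pawl fully back between the teeth and let go; leave the other things on the table where they are.

Things in the scene. Friction and masses are not known exactly. Their poses are not given: they have to be found in the camera images.
- press_frame: ratchet tile press fixed to the table: wooden base 180 (x) by 390 mm (y from -240 to +150), blue cheek plates. Origin on the table under the drum's axle; axle along its x, 90 mm up; +y points to the green oil can, z up. Toothed wheel (110 mm across, 14 teeth) on the front, at x -34 mm (front faces the robot). Place and yaw differ each time.
- drum (a joint): angle (rad) of drum, toothed wheel and press arm: 0 = home, pad on the tile; grows as the arm rises, to 1.7. The arm's weight turns it to 0. The pawl holds it at about 0.42, 0.87 or 1.32 (a tooth is 0.45); it may sink to the next tooth in the first second or two. Freed, it sinks slowly by itself against a damper, within about 10 s.
- pawl (a joint): angle (rad) of the brass pawl: 0 = beak fully down between the teeth, grows as its beak is lifted, up to 0.9. Its own weight (0.13 kg) drops it back. The beak is clear of all tooth tips above about 0.08; it must stay clear until the drum is home.
- pawl_pivot (a point): centre of the pawl's hinge pin, 139.5 mm above the table, fixed to the frame. The pin lies along the frame's x; the pawl reaches from it along the frame's +y over the top of the wheel.
- pawl_grip (a point): middle of the pawl's red round lift bar: 14 mm thick, along the frame's x, jutting forward (-x) past the wheel, free for 40 mm, 20 mm ball at its front end. On the bar's axis; pawl down: 60 mm in +y of and 16 mm above the hinge pin, 155.5 mm above the table, 33 mm before the wheel. Moves on an arc about the pivot. Free all round: pinch from above across frame y.
- cap (a joint): how far (m) the red nozzle cap is pressed: 0 = up, 0.008 = fully down; a spring pushes it back up (1 N at the top, 5 N fully down). It counts as pressed beyond 0.006.
- cap_top (a point): centre of the top of the red sprung nozzle cap (36 mm across) on the fixed green oil can that is clipped to the press on its +y side; 171 mm above the table; pressed straight down.
- painted_tile: bystander: loose painted clay tile, 112x190x31 mm, origin at the centre of its underside
- ochre_pot: bystander: loose white pot with ochre lid, 64 mm across, 80 mm high, origin at the centre of its underside
- red_pot: bystander: loose white pot with red lid, 64 mm across, 92 mm high, origin at the centre of its underside
- white_dome: bystander: loose white dome, 52 mm across, 21 mm high, origin at the centre of its underside
- bowl: bystander: loose glass bowl, 106 mm across, 63 mm high, origin at the centre of its underside
- loop_tool: bystander: loose green-handled loop tool, 172x31x12 mm, origin at the centre of its underside
- press_pad (a point): centre of the underside of the black rubber pad (60x55 mm) on the press arm; the steel arm, 210 mm long with a black knob at its end, swings between the cheeks (frame x +30 mm) on the -y side, over a terracotta tile whose top is 32 mm above the table.

How it is judged:
By the outcome, as a careful person would: the job done as asked, in the order asked, and still so for the second after the job is handed in, with the robot touching nothing.
It also fails if it takes over 58 s, if anything falls off the work surface, if the arm or the gripper's body presses on something with over 40 N, if the wrist force passes 120 N, or if a joint passes its speed limit or range.

## Robot

A 6-joint arm with a two-finger parallel gripper is mounted at the origin on the work surface; the furniture and walls round the work are solid. World frame = base frame: x ahead of the robot, y to its left, z up, the work surface at z = 0. Lengths are in m, angles in rad, forces in N, time in s.
With the tool pointing down it reaches from about 0.3 to 0.85 m from the base axis. Payload 5.4 kg.
Tool frame: the origin (TCP) lies midway between the tips of the shut fingers; the grasp point (between the pads) lies 19 mm behind it; x points along the fingers, z is the direction in which the jaws open and shut, and the axes are right-handed (so a half turn about x gives the same grasp; the last joint's range is limited). The gripper opens to 85 mm and grips with 20 to 120 N. Pads are 22 mm wide; open, the fingers measure 114 mm over their backs; the gripper's body (76 mm by 85 mm) begins 54 mm behind the grasp point. The pads swing forward as they close: fully open they stand 13 mm farther back than shut.
Start: joints at [-1.344, 0.158, 1.597, -0, 1.386, -0.21], TCP at [0.243, -0.521, 0.231] pointing down, gripper open.
Joint ranges: [-2.91, 2.91], [-0.94, 2.29], [0.18, 2.7], [-1.29, 4.43], [0.17, 2.64], [-3, 3]. Speed limits (rad/s): [2.57, 2.57, 3.14, 3.14, 3.14, 3.14].

## Interface

Orientations are given as a unit quaternion [w, x, y, z].
In Python, from station import robot gives the robot as it stands.
- The arm moves only by the tool arm_command, never from a script. Its argument "moves" is one flat list of numbers, 5 for each row, row after row: the gripper command: -1 is fully open, 1 is shut, values between are in proportion, then the shift along the tool's x, y, z in mm, then the turn about the tool's x in rad. A call has 1 to 5 rows; each row is the pose to reach, as a shift and turn from the pose measured when the call began, along the tool's axes at that moment; what a row does not reach only later rows make up. A row lasts 1/12 s, in which the tool goes at most 41.7 mm and 7.16 degrees, less where a joint would pass 70% of its speed; a pose out of reach is approached as far as the arm can. A call with a gripper value outside its range is refused whole. The fingers move at their own pace and stop on an object; the grip force is fixed at half the most. Time passes only in rows, so rows that repeat a pose let the fingers close. It gives the time, the measured TCP pose, the force and the opening at its end, in the units of the state.
- robot.get_state(): the state, without advancing time (a new reading comes with each control period).
- robot.snapshot(name): name is "scene" or "top" or "wrist"; returns a dict with "frame" (480x640x3 uint8, red, green, blue), "K" (3x3 intrinsics, pixels), "k1" (the pictures are not rectified: a ray, as slopes to the right and down, at radius r is drawn at 1 + k1 r^2 times it, then the intrinsics apply), "R" (3x3) and "t" (3): a world point X has camera coordinates R X + t; the wrist camera has in their place "mount" (4x4, takes a point from camera to tool coordinates, whose origin is the TCP and whose axes are the tool frame's). Camera axes: x right, y down, z forward; pixel columns grow to the right and rows downward; lengths in m; the calibration is good to about 2 mm. A picture is of the moment at which its call begins: read the wrist's pose just before it. There is no depth.
- robot.finish_job(): hands the job in, once; it reports no verdict.
Trained networks look in a picture, given as the dict that the camera call returned (one of the last four; its "shot" number tells which), for a name from the list of things; names that differ only in an ending like _2 or _b are one class to them, and where a whole thing is asked for, a point or a joint stands for the part that bears it (a point fixed in the world has none). Each returns a list of dicts, best first, with "confidence" (0 to 1); they miss things now and then, are a little off and sometimes report something else, mostly with a low value. They report only what shows in the picture. A call takes as long as a camera call.
- robot.spot_in(target, picture): "pixel" ([column, row] in pixels, amid what is visible of it).
The state is a dict: "time_s": time; "joint_positions": joint angles; "joint_vel": joint speeds; "effort": joint torques, N m; "position": TCP position; "orientation": TCP orientation; "contact_force": force on the tool from outside, world axes, zero at the start; "torque": the same for the moment, N m; "opening": finger opening in m.
Only numpy, scipy, OpenCV 4.12 (cv2) and the standard library are available. Lean on these libraries where they do the work, as an engineer would, in place of code of your own. Each camera call takes 0.05 s, during which the arm holds its last target. There are 200 camera calls.

## Working session

There is one attempt and no reset: what is moved stays moved. The work goes in short steps, Python scripts to look and compute and a tool call to move; the robot and the scene stay as the last step left them, time stands still between calls to the robot, and variables do not carry over. Pictures are saved under pics/ and viewed, about 8 in all and at most 12, crops included, and the job is handed in when it is done.

Besides the shell and the picture viewer there is one more tool, called after ">>>" as name(argument=value, ...), one argument or row to a line, values as JSON. arm_command: Moves the arm, as the interface text tells. Its arguments: {"type":"object","properties":{"moves":{"type":"array","items":{"type":"number"}}},"required":["moves"]}

```bash
mkdir -p pics
cat > h.py <<'E'
import numpy as np, cv2
from station import robot
from scipy.spatial.transform import Rotation as Ro
def und(p,s):
    K=s["K"];d=(np.array(p)-[K[0][2],K[1][2]])/[K[0][0],K[1][1]]
    u=d.copy()
    for _ in range(20): u=d/(1+s["k1"]*(u@u))
    return np.array([u[0],u[1],1.])
def Rst():
    st=robot.get_state();o=st["orientation"];return st,Ro.from_quat([o[1],o[2],o[3],o[0]]).as_matrix(),np.array(st["position"])
def ray(p,s,pose=None):
    d=und(p,s)
    if "R" in s and s["R"] is not None:
        R=np.array(s["R"]);return -R.T@np.array(s["t"]),R.T@d
    R,t=pose;M=np.array(s["mount"]);return R@M[:3,3]+t,R@(M[:3,:3]@d)
def atz(p,s,z,pose=None):
    c,d=ray(p,s,pose);return c+d*(z-c[2])/d[2]
def tri(rays):
    A=0;b=0
    for c,d in rays:
        d=d/np.linalg.norm(d);P=np.eye(3)-np.outer(d,d);A=A+P;b=b+P@c
    x=np.linalg.solve(A,b);return x,[np.linalg.norm(np.cross(x-c,d/np.linalg.norm(d))) for c,d in rays]
def proj(X,s,pose=None):
    if "R" in s and s["R"] is not None: c=np.array(s["R"])@X+np.array(s["t"])
    else:
        R,t=pose;M=np.array(s["mount"]);c=M[:3,:3].T@(R.T@(X-t)-M[:3,3])
    u=c[:2]/c[2];u=u*(1+s["k1"]*(u@u));K=np.array(s["K"]);return u*[K[0][0],K[1][1]]+K[:2,2]
def save(s,n): cv2.imwrite(f"pics/{n}.png",s["frame"][:,:,::-1])
E
python3 - <<'E'
from h import *
st,R,t=Rst();print(st["time_s"],t,R.round(3).tolist(),st["opening"])
S={}
for n in("scene","top"):
    s=robot.snapshot(n);save(s,n)
    S[n]=s
    for k in("cap_top","pawl_grip","pawl","cap","press_pad","drum","press_frame"):
        r=robot.spot_in(k,s);print(n,k,[(np.round(q["pixel"]).tolist(),round(q["confidence"],2)) for q in r[:2]])
        if r and k in("cap_top","pawl_grip"):
            print("   at z",atz(r[0]["pixel"],s,{"cap_top":.171,"pawl_grip":.1555}[k]).round(4))
print(robot.get_state()["time_s"])
E
```

```text
0.0 [ 0.24307726 -0.52039829  0.23027908] [[-0.0, 0.906, 0.423], [0.002, 0.423, -0.906], [-1.0, 0.0, -0.002]] 0.08549371666511303
scene cap_top []
scene pawl_grip []
scene pawl []
scene cap []
scene press_pad [([352.0, 248.0], 0.63)]
scene drum [([350.0, 248.0], 0.84)]
scene press_frame [([350.0, 276.0], 0.57)]
top cap_top []
top pawl_grip [([299.0, 249.0], 0.69)]
   at z [ 0.5117 -0.0285  0.1555]
top pawl [([298.0, 250.0], 0.79)]
top cap [([252.0, 259.0], 0.71)]
top press_pad []
top drum [([296.0, 229.0], 0.79)]
top press_frame [([291.0, 244.0], 0.89), ([302.0, 250.0], 0.22)]
0.8
```

Run:
```python
import cv2,numpy as np
a=cv2.imread("pics/scene.png");b=cv2.imread("pics/top.png")
c=cv2.resize(b[130:350,170:430],None,fx=2.2,fy=2.2,interpolation=cv2.INTER_CUBIC)
cv2.imwrite("pics/c1.png",cv2.resize(a[120:400,180:530],None,fx=2.1,fy=2.1,interpolation=cv2.INTER_CUBIC));cv2.imwrite("pics/c2.png",c)
```

```text
(no output)
```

View pics/scene.png

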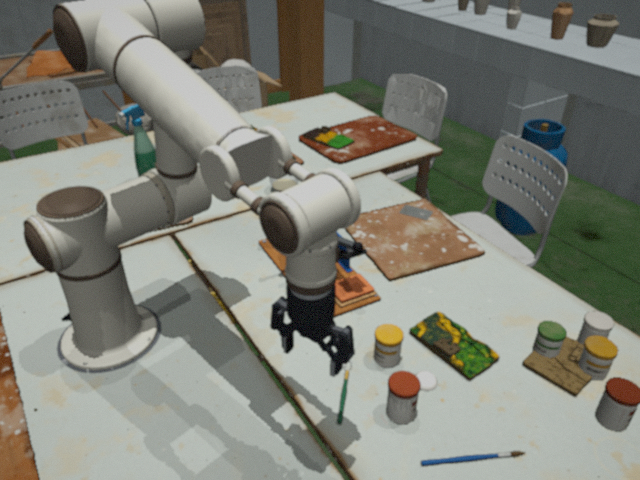

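View pics/top.png

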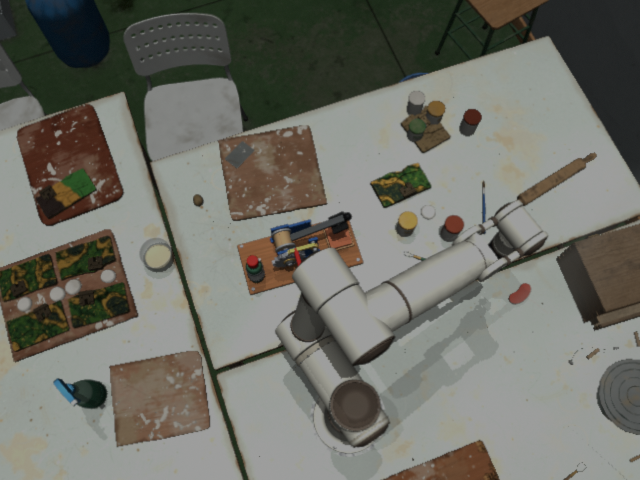

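The scene view hides the press behind the wrist. The top view shows the press at about (300,250), with the red cap at (252,262).

View pics/c2.png

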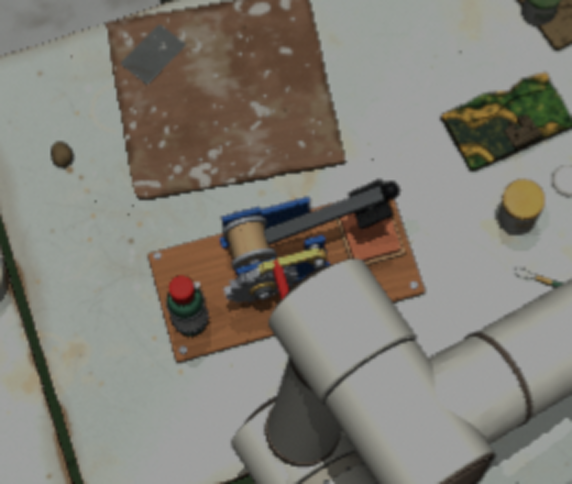

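Run:
```python
from h import *
s=robot.snapshot("top")
c=atz([252,260],s,.171);print("cap",c)
print("grip",atz([299,249],s,.1555))
a=atz([250,293],s,.02);b=atz([362,262],s,.02);print(a,b,atz([237,242],s,.02),(a-b)/np.linalg.norm(a-b),np.linalg.norm(a-b))
print("cam",-np.array(s["R"]).T@s["t"])
```

```text
cap [0.52117542 0.1203253  0.171     ]
grip [ 0.51056952 -0.02778952  0.1555    ]
[0.46942315 0.15939674 0.02      ] [ 0.44268694 -0.22076456  0.02      ] [0.65231242 0.14520152 0.02      ] [0.07015531 0.99753608 0.        ] 0.3811003059169569
cam [-0.11208987  0.14901773  1.96040034]
```

>>> arm_command(
  moves=[1,-130,447,-398,0,1,-130,447,-398,0,1,-130,447,-398,0,1,-130,447,-398,0,1,-130,447,-398,0],
)

```text
time_s: 1.27
position: [0.324, -0.3323, 0.2759]
orientation: [0.596, 0.38, 0.596, -0.38]
contact_force: [0.4, -0.6, 0.4]
opening: 0.0258
```

>>> arm_command(
  moves=[1,-84,294,-262,0,1,-84,294,-262,0,1,-84,294,-262,0,1,-84,294,-262,0,1,-84,294,-262,0],
)

```text
time_s: 1.68
position: [0.4045, -0.1449, 0.3197]
orientation: [0.597, 0.38, 0.596, -0.38]
contact_force: [1.0, -1.2, 0.6]
opening: -0.0001
```

>>> arm_command(
  moves=[1,-42,147,-131,0.125,1,-42,147,-131,0.25,1,-42,147,-131,0.375,1,-42,147,-131,0.507,1,-42,147,-131,0.507],
)

```text
time_s: 2.1
position: [0.4738, 0.0162, 0.3572]
orientation: [0.481, 0.519, 0.48, -0.519]
contact_force: [1.2, -0.6, -0.6]
opening: 0.0005
```

```bash
python3 - <<'E'
from h import *
st,R,t=Rst();print(st["time_s"],t,R.round(3).tolist(),st["opening"],np.round(st["joint_positions"],2))
S={}
ks=("cap_top","cap","pawl_grip","pawl","press_pad","drum","press_frame","pawl_pivot")
for n in("wrist","top","scene"):
    st,R,t=Rst();s=robot.snapshot(n);save(s,n+"2")
    for k in ks:
        r=robot.spot_in(k,s)
        if r:print(n,k,[(np.round(q["pixel"]).tolist(),round(q["confidence"],2)) for q in r[:2]],
         [atz(r[0]["pixel"],s,z,(R,t)).round(4).tolist() for z in (.171,.1555)])
print(robot.get_state()["time_s"],robot.get_state()["position"])
E
python3 -c "
import cv2,numpy as np
a=cv2.imread('pics/wrist2.png');b=cv2.imread('pics/top2.png')[170:310,220:380]
cv2.imwrite('pics/m.png',np.hstack([cv2.resize(a,(560,420)),cv2.resize(b,(240,420)[::1] if 0 else (240,210)).repeat(2,0)]) )"
```

```text
2.1 [0.47384351 0.01615068 0.3572033 ] [[0.001, 0.997, -0.077], [-0.001, -0.077, -0.997], [-1.0, 0.002, 0.001]] 0.00047263313465361814 [-0.22 -0.16  1.67 -0.    1.63  1.43]
wrist cap_top [([221.0, 170.0], 0.71)] [[0.5237, 0.1095, 0.171], [0.5222, 0.1142, 0.1555]]
wrist cap [([215.0, 166.0], 0.56)] [[0.5287, 0.1148, 0.171], [0.5275, 0.1197, 0.1555]]
wrist pawl_grip [([361.0, 172.0], 0.73), ([365.0, 124.0], 0.22)] [[0.5115, -0.0228, 0.171], [0.5095, -0.0243, 0.1555]]
wrist pawl [([359.0, 172.0], 0.9)] [[0.5118, -0.0204, 0.171], [0.5098, -0.0218, 0.1555]]
wrist press_pad [([402.0, 102.0], 0.77)] [[0.5715, -0.0624, 0.171], [0.5723, -0.0657, 0.1555]]
wrist drum [([409.0, 103.0], 0.91)] [[0.57, -0.0685, 0.171], [0.5708, -0.0721, 0.1555]]
wrist press_frame [([366.0, 128.0], 0.89)] [[0.5516, -0.0292, 0.171], [0.5515, -0.031, 0.1555]]
wrist pawl_pivot [([367.0, 123.0], 0.72)] [[0.5553, -0.0299, 0.171], [0.5554, -0.0317, 0.1555]]
top cap_top [([254.0, 256.0], 0.43)] [[0.5307, 0.1117, 0.171], [0.5363, 0.1114, 0.1555]]
top press_pad [([334.0, 228.0], 0.64)] [[0.5337, -0.1532, 0.171], [0.5393, -0
[... 440 characters left out ...]
)] [[0.5121, 0.1076, 0.171], [0.5244, 0.1318, 0.1555]]
scene pawl_grip [([304.0, 225.0], 0.56)] [[0.5028, -0.0553, 0.171], [0.5149, -0.0345, 0.1555]]
scene pawl [([297.0, 223.0], 0.7)] [[0.4929, -0.0374, 0.171], [0.5048, -0.0162, 0.1555]]
scene press_pad [([280.0, 198.0], 0.74), ([319.0, 262.0], 0.73)] [[0.5201, 0.0987, 0.171], [0.5326, 0.1228, 0.1555]]
scene drum [([323.0, 241.0], 0.86)] [[0.5063, -0.1418, 0.171], [0.5185, -0.1228, 0.1555]]
scene press_frame [([318.0, 261.0], 0.79), ([340.0, 398.0], 0.61)] [[0.4538, -0.2037, 0.171], [0.4649, -0.186, 0.1555]]
scene pawl_pivot [([321.0, 262.0], 0.95)] [[0.4567, -0.2096, 0.171], [0.4678, -0.192, 0.1555]]
3.45 [0.47365782 0.01495954 0.35682451]
```

View pics/wrist2.png

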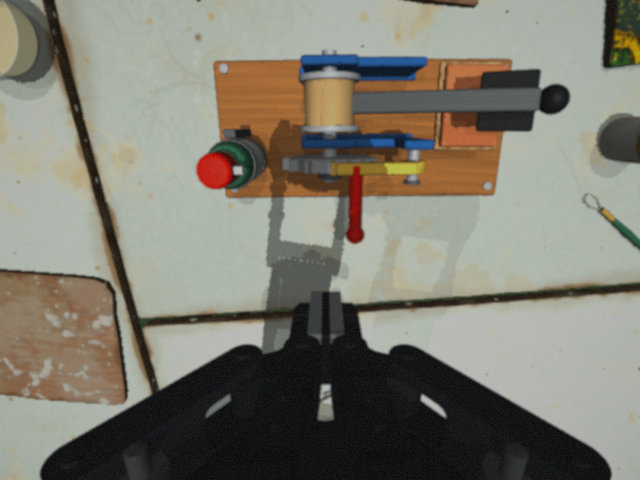

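The wrist view is clear: the cap top centre is at about (214,170), the bar runs from (356,170) to its ball at (355,238), and the pad arm is raised on the right.

Run:
```python
from h import *
st,R,t=Rst();s=robot.snapshot("wrist");f=s["frame"].astype(int)
m=((f[:,:,0]>120)&(f[:,:,1]<60)&(f[:,:,2]<60)).astype(np.uint8)
n,l,S,c=cv2.connectedComponentsWithStats(m)
for i in range(1,n):
    if S[i][4]>150: print(S[i],c[i].round(1),[atz(c[i],s,z,(R,t)).round(4) for z in(.171,.1555)])
print("ball",atz([355,237],s,.1555,(R,t)),"mid",atz([355.5,207],s,.1555,(R,t)),"root",atz([356.5,170],s,.1555,(R,t)))
for p in([216,60],[511,59],[501,195],[228,197]): print(atz(p,s,.02,(R,t)).round(4))
print(t,R.round(3).tolist())
```

```text
[197 152  34  35 941] [213.3 169.6] [array([0.5243, 0.116 , 0.171 ]), array([0.5229, 0.1211, 0.1555])]
[351 166   9  51 359] [354.7 191.3] [array([ 0.4938, -0.0168,  0.171 ]), array([ 0.491 , -0.0179,  0.1555])]
ball [ 0.44257525 -0.01595738  0.1555    ] mid [ 0.47472749 -0.01793111  0.1555    ] root [ 0.51203985 -0.02062031  0.1555    ]
[0.6466 0.1392 0.02  ]
[ 0.622  -0.2347  0.02  ]
[ 0.4465 -0.2355  0.02  ]
[0.4713 0.1512 0.02  ]
[0.47365782 0.01495954 0.35682451] [[0.001, 0.997, -0.071], [-0.001, -0.071, -0.997], [-1.0, 0.001, 0.001]]
```

>>> arm_command(
  moves=[1,40,42,-105,0,1,80,42,-105,0,1,120,42,-105,0,1,157,42,-105,0,1,157,42,-105,0],
)

```text
time_s: 3.92
position: [0.5236, 0.1178, 0.1984]
orientation: [0.483, 0.518, 0.481, -0.517]
contact_force: [1.3, 0.1, -0.1]
opening: 0.0
```

Run:
```python
from h import *
st,R,t=Rst();print(st["time_s"],t,st["contact_force"],(R.T@(np.array([.5225,.117,.171])-t)*1000).round(1),R.round(3).tolist())
s=robot.snapshot("wrist");save(s,"w3")
```

```text
3.9167 [0.52355339 0.11776349 0.19835354] [ 1.29606237  0.13288095 -0.11349894] [27.4 -1.1  0.8] [[0.002, 0.998, -0.07], [-0.001, -0.07, -0.998], [-1.0, 0.002, 0.001]]
```

View pics/w3.png

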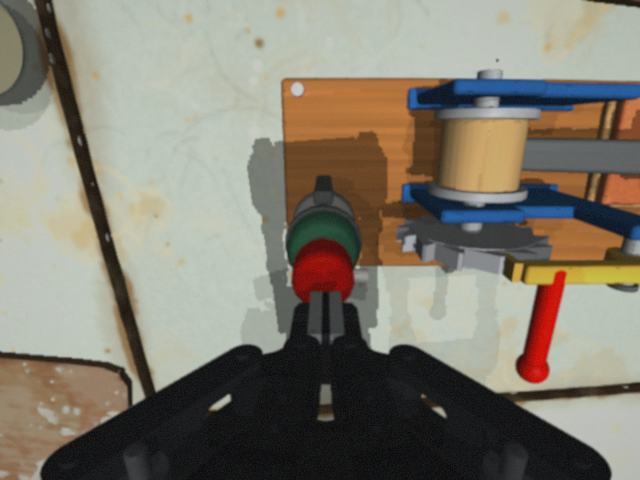

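The cap at (322,270) is centred under the shut fingers at (326,295). I'll press down now.

>>> arm_command(
  moves=[1,15,0,0,0,1,27,0,0,0,1,31,0,0,0,1,34,0,0,0,1,34,0,0,0],
)

```text
time_s: 4.38
position: [0.5179, 0.1195, 0.1623]
orientation: [-0.479, -0.514, -0.486, 0.52]
contact_force: [-23.6, 1.5, 37.9]
opening: 0.0003
```

Run:
```python
from h import *
st,R,t=Rst();print(st["time_s"],t,st["contact_force"],R.round(3).tolist())
s=robot.snapshot("wrist");q=robot.snapshot("scene")
cv2.imwrite("pics/w4.png",np.hstack([s["frame"][180:380,220:420],q["frame"][130:330,180:380]]).repeat(2,0).repeat(2,1)[:,:,::-1])
st,R,t=Rst();print(t,st["contact_force"])
```

```text
4.3833 [0.51789367 0.11952579 0.16229051] [-23.64355717   1.49712404  37.87247996] [[-0.014, 0.998, -0.069], [0.001, -0.069, -0.998], [-1.0, -0.014, -0.0]]
[0.51788604 0.11950535 0.16228514] [-22.70974804   2.05007975  38.64572758]
```

View pics/w4.png

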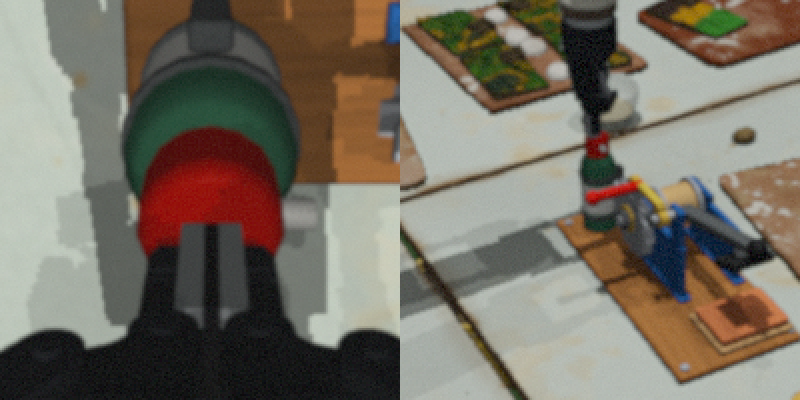

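The fingers rest on the red cap. Its top is about 9 mm down and on a hard stop (38 N), so it is fully pressed. I'll release it and rise.

>>> arm_command(
  moves=[1,-12,5,0,0,1,-30,5,0,0,0.2,-70,5,0,0,0.2,-88,0,0,0,0.2,-88,0,0,0],
)

```text
time_s: 4.9
position: [0.522, 0.1191, 0.2574]
orientation: [-0.481, -0.517, -0.483, 0.517]
contact_force: [1.3, -0.1, 0.5]
opening: 0.0335
```

Run:
```python
from h import *
st,R,t=Rst();print(st["time_s"],t,st["contact_force"],st["opening"],R.round(3).tolist())
s=robot.snapshot("wrist");save(s,"w5");f=s["frame"].astype(int)
m=((f[:,:,0]>120)&(f[:,:,1]<60)&(f[:,:,2]<60)).astype(np.uint8)
n,l,S,c=cv2.connectedComponentsWithStats(m)
for i in range(1,n):
    if S[i][4]>150: print(S[i],c[i].round(1),[atz(c[i],s,z,(R,t)).round(4) for z in(.171,.1555)])
for z in(.163,.171): print("cap pred",z,[proj(np.array([.5235+dx,.117+dy,z]),s,(R,t)).round(1) for dx,dy in((0,0),(0,.018),(0,-.018))])
T=np.array([.479,-.018,.1555])
for q in robot.spot_in("pawl_grip",s)[:1]: print(q,atz(q["pixel"],s,.1555,(R,t)))
print((R.T@(T-t)*1000).round(1))
```

```text
4.9 [0.52198138 0.11909959 0.25739638] [ 1.29816038 -0.13796628  0.51428201] 0.03350101899962047 [[-0.002, 0.998, -0.069], [0.001, -0.069, -0.998], [-1.0, -0.002, -0.001]]
[ 303  221   44   43 1418] [324.7 242. ] [array([0.5254, 0.1178, 0.171 ]), array([0.5202, 0.1182, 0.1555])]
[ 484  238   31   91 1331] [500.1 287.2] [array([ 0.4809, -0.0098,  0.171 ]), array([ 0.4727, -0.018 ,  0.1555])]
cap pred 0.163 [array([325.9, 241. ]), array([301.4, 242.6]), array([350.6, 239.3])]
cap pred 0.171 [array([326. , 244.5]), array([300.6, 246.2]), array([351.4, 242.8])]
{'pixel': [506.0, 243.2], 'confidence': 0.82} [ 0.50964347 -0.01913183  0.1555    ]
[101.8 -33.1 139.9]
```

>>> arm_command(
  moves=[0.1,10,-33,40,0,0.1,20,-33,80,0,0.1,35,-33,120,0,0.1,50,-33,140,0,0.1,50,-33,140,0],
)

```text
time_s: 5.42
position: [0.4733, -0.022, 0.1975]
orientation: [-0.476, -0.514, -0.486, 0.523]
contact_force: [0.6, 0.9, -0.1]
opening: 0.0386
```

Run:
```python
from h import *
st,R,t=Rst();print(st["time_s"],t,st["contact_force"],st["opening"],R.round(3).tolist())
s=robot.snapshot("wrist");save(s,"w6")
T=np.array([.479,-.018,.1365])
print((R.T@(T-t)*1000).round(1))
```

```text
5.4167 [ 0.47329825 -0.02196035  0.19746221] [ 0.55382254  0.85825866 -0.09667686] 0.038580617831079675 [[-0.019, 0.997, -0.075], [0.002, -0.075, -0.997], [-1.0, -0.019, -0.0]]
[60.9  6.5 -4.4]
```

View pics/w6.png

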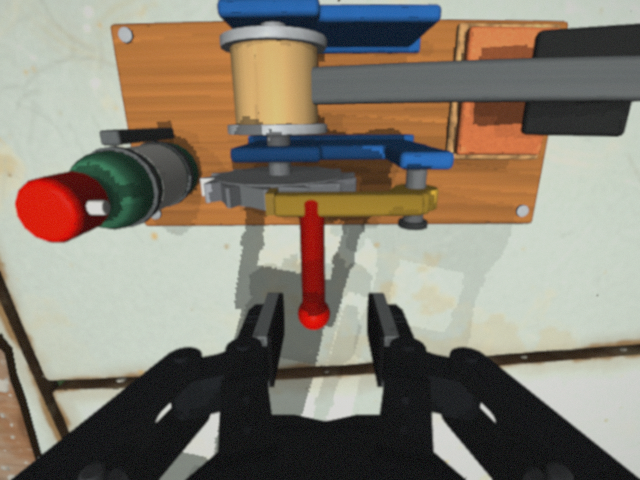

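The bar runs from (311,205) to its ball at (314,316) and lies between the open fingers. I'll descend to it.

>>> arm_command(
  moves=[0.1,0,6,-4,0,0.1,20,6,-4,0,0.1,40,6,-4,0,0.1,60,6,-4,0,0.1,60,6,-4,0],
)

```text
time_s: 5.88
position: [0.477, -0.0142, 0.135]
orientation: [-0.474, -0.513, -0.489, 0.523]
contact_force: [-0.6, -0.1, -0.5]
opening: 0.0379
```

Run:
```python
from h import *
st,R,t=Rst();print(st["time_s"],t,st["contact_force"],st["opening"],R.round(3).tolist())
s=robot.snapshot("wrist");save(s,"w7")
st,R,t=Rst();f=s["frame"].astype(int)
m=((f[:,:,0]>120)&(f[:,:,1]<60)&(f[:,:,2]<60)).astype(np.uint8)
n,l,S,c=cv2.connectedComponentsWithStats(m)
for i in range(1,n):
    if S[i][4]>150: print(S[i],c[i].round(1),atz(c[i],s,.1555,(R,t)).round(4))
T=np.array([.479,-.018,.1365]);print(t,(R.T@(T-t)*1000).round(1))
```

```text
5.8833 [ 0.47702035 -0.01423766  0.13496308] [-0.6141525  -0.06111429 -0.48611688] 0.037946441046363986 [[-0.024, 0.997, -0.072], [0.005, -0.072, -0.997], [-1.0, -0.025, -0.004]]
[ 310  249   33   80 2055] [326.6 290.1] [ 0.4969 -0.0181  0.1555]
[306 392  42  27 758] [326.5 405.4] [ 0.4374 -0.0138  0.1555]
[ 0.47816756 -0.01464371  0.13704244] [0.5 1.1 3.3]
```

View pics/w7.png

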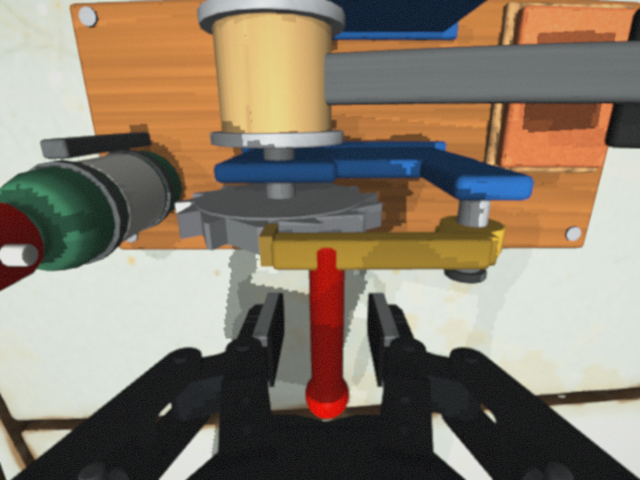

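The bar at column 326 is centred between the pads. I'll close, wait, then lift.

>>> arm_command(
  moves=[1,0,0,0,0,1,0,0,0,0,1,0,0,0,0,1,0,0,0,0,1,0,0,0,0],
)

```text
time_s: 6.35
position: [0.4791, -0.0148, 0.1384]
orientation: [-0.476, -0.514, -0.487, 0.522]
contact_force: [-1.1, -0.3, 4.0]
opening: 0.0122
```

>>> arm_command(
  moves=[1,-4,0,1,0,1,-8,0,3,0,1,-12,0,5,0,1,-16,0,6.5,0,1,-18,0,8,0],
)

```text
time_s: 6.77
position: [0.4785, -0.0219, 0.1565]
orientation: [-0.475, -0.514, -0.488, 0.521]
contact_force: [3.2, 7.4, -7.1]
opening: 0.0116
```

Run:
```python
from h import *
st,R,t=Rst();print(st["time_s"],t,st["contact_force"],st["opening"],R.round(3).tolist())
s=robot.snapshot("wrist");q=robot.snapshot("scene")
cv2.imwrite("pics/w8.png",np.hstack([cv2.resize(s["frame"][0:440,40:640],(500,367)),cv2.resize(q["frame"][190:330,270:390],(300,367))])[:,:,::-1])
st,R,t=Rst();print(t,st["contact_force"],st["opening"])
```

```text
6.7667 [ 0.47850092 -0.02185819  0.15647293] [ 3.17529598  7.37304781 -7.06680148] 0.011625128893862247 [[-0.02, 0.997, -0.073], [0.007, -0.073, -0.997], [-1.0, -0.021, -0.005]]
[ 0.47852042 -0.02174994  0.15629745] [ 2.63404548  6.33946498 -4.53331717] 0.01187768383645561
```

View pics/w8.png

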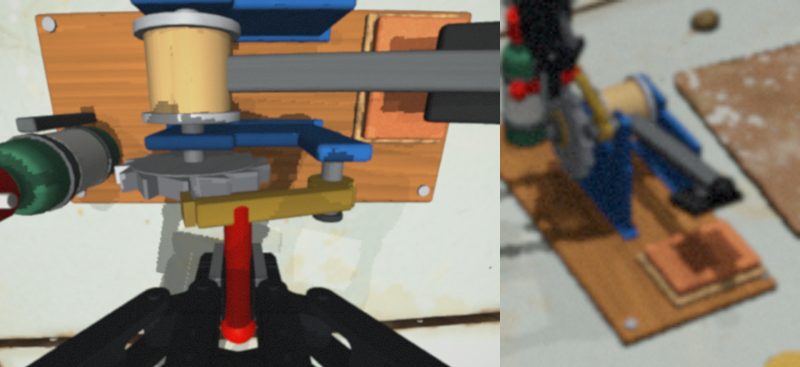

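The pawl is lifted and gripped, and the press arm is still up. I'll hold while it sinks and track the motion.

Run:
```python
from h import *
p=None
for i in range(110):
    s=robot.snapshot("scene")
    if i%10==0:
        g=cv2.GaussianBlur(s["frame"][190:330,290:400],(5,5),0).astype(int)
        st=robot.get_state()
        if p is not None: print(round(st["time_s"],2),abs(g-p).mean().round(2),(abs(g-p).max(2)>30).sum(),np.round(st["position"],4),np.round(st["contact_force"],1),round(st["opening"],4))
        p=g
save(s,"s9")
```

```text
7.42 4.44 764 [ 0.4785 -0.0217  0.1561] [ 2.   7.1 -4.4] 0.0119
7.92 3.63 733 [ 0.4785 -0.0217  0.1561] [ 2.4  6.1 -4.7] 0.0119
8.42 2.14 423 [ 0.4785 -0.0217  0.1561] [ 1.9  6.1 -4.3] 0.012
8.92 0.63 0 [ 0.4785 -0.0217  0.1561] [ 1.7  5.9 -4.4] 0.0118
9.42 0.63 0 [ 0.4785 -0.0217  0.1561] [ 2.4  7.  -5.4] 0.0119
9.92 0.63 0 [ 0.4785 -0.0216  0.1561] [ 2.2  6.5 -4.1] 0.0118
10.42 0.62 0 [ 0.4785 -0.0217  0.1561] [ 2.   6.7 -4.3] 0.0117
10.92 0.62 0 [ 0.4785 -0.0217  0.1561] [ 1.6  6.9 -4.8] 0.0116
11.42 0.61 0 [ 0.4785 -0.0216  0.1561] [ 2.1  5.3 -4.5] 0.0121
11.92 0.61 0 [ 0.4785 -0.0216  0.1561] [ 1.1  5.9 -3.6] 0.0118
```

Run:
```python
import cv2
a=cv2.imread("pics/s9.png")[170:340,230:420]
cv2.imwrite("pics/s9c.png",cv2.resize(a,None,fx=3.4,fy=3.4,interpolation=cv2.INTER_CUBIC))
```

```text
(no output)
```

View pics/s9c.png

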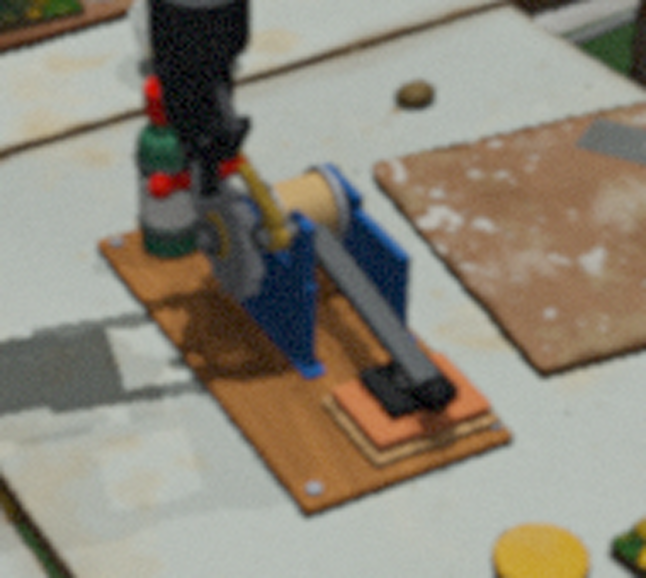

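The pad rests flat on the tile and nothing has moved for 3 s. I'll lower the pawl along its arc and open.

>>> arm_command(
  moves=[1,4,0,-2,0,1,8,0,-4,0,1,12,0,-6,0,1,16,0,-7,0,1,18,0,-7,0],
)

```text
time_s: 12.78
position: [0.4791, -0.015, 0.1386]
orientation: [-0.476, -0.514, -0.488, 0.521]
contact_force: [-3.6, 2.5, 13.0]
opening: 0.0119
```

>>> arm_command(
  moves=[0.1,0,0,0,0,0.1,0,0,0,0,0.1,0,0,0,0,0.1,0,0,0,0,0.1,0,0,0,0],
)

```text
time_s: 13.2
position: [0.4791, -0.015, 0.1385]
orientation: [-0.475, -0.514, -0.488, 0.521]
contact_force: [-0.4, 0.2, -0.2]
opening: 0.0385
```

Run:
```python
from h import *
st,R,t=Rst();print(st["time_s"],t,st["contact_force"],st["opening"])
s=robot.snapshot("wrist");save(s,"w10");f=s["frame"].astype(int)
m=((f[:,:,0]>120)&(f[:,:,1]<60)&(f[:,:,2]<60)).astype(np.uint8)
n,l,S,c=cv2.connectedComponentsWithStats(m)
for i in range(1,n):
    if S[i][4]>150: print(S[i],c[i].round(1),atz(c[i],s,.1555,(R,t)).round(4))
```

```text
13.2 [ 0.47906175 -0.01497813  0.13852433] [-0.42756545  0.16298795 -0.18901161] 0.03852836794288089
[ 309  250   32   79 1939] [325. 290.] [ 0.497  -0.0178  0.1555]
[305 386  41  30 887] [325.1 400.7] [ 0.4397 -0.0136  0.1555]
```

View pics/w10.png

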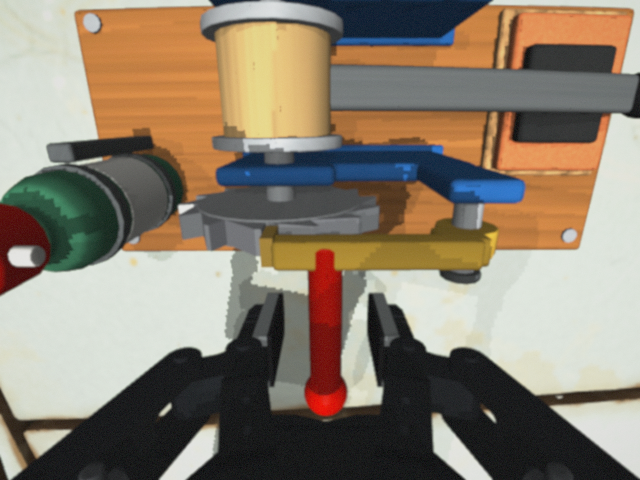

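The bar is back where it was before the grasp (within about 1–2 px) and the pad is on the tile. I'll retreat straight up.

>>> arm_command(
  moves=[0.1,-20,0,0,0,0.1,-50,0,0,0,0.1,-90,0,0,0,0.1,-120,0,0,0,0.1,-120,0,0,0],
)

```text
time_s: 13.67
position: [0.485, -0.0166, 0.2661]
orientation: [-0.479, -0.517, -0.484, 0.519]
contact_force: [1.2, -0.7, 0.8]
opening: 0.0387
```

Run:
```python
from h import *
for i in range(10): robot.snapshot("wrist")
st,R,t=Rst();s=robot.snapshot("wrist");save(s,"w11");f=s["frame"].astype(int)
print(st["time_s"],t,st["contact_force"])
m=((f[:,:,0]>120)&(f[:,:,1]<60)&(f[:,:,2]<60)).astype(np.uint8)
n,l,S,c=cv2.connectedComponentsWithStats(m)
for i in range(1,n):
    if S[i][4]>150: print(S[i],c[i].round(1),[atz(c[i],s,z,(R,t)).round(4) for z in(.171,.1555)])
```

```text
14.1667 [ 0.48096144 -0.01552597  0.2576529 ] [0.12753161 0.71027081 0.43708345]
[ 104  173   49   49 1781] [127.9 197.4] [array([0.5246, 0.1153, 0.171 ]), array([0.522 , 0.1248, 0.1555])]
[ 314  192   24  101 1332] [325.3 247.4] [array([ 0.4787, -0.0166,  0.171 ]), array([ 0.4729, -0.0161,  0.1555])]
```

View pics/w11.png

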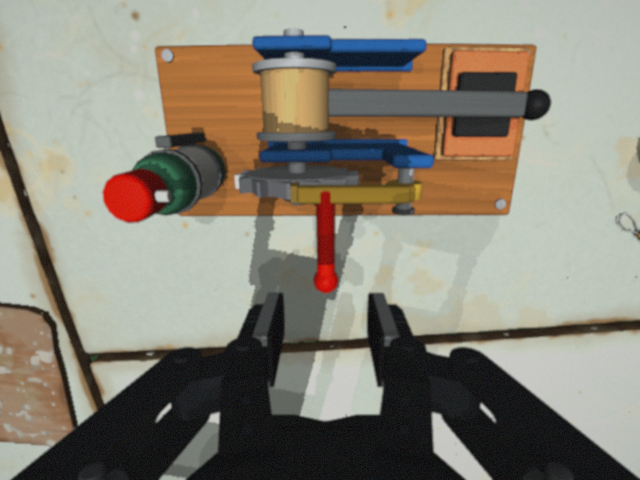

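The pad is on the tile, the pawl is down (bar where it started), and the cap is up. Nothing else has been disturbed, so I'll hand in.

```bash
python3 -c "
from station import robot
print(robot.finish_job())"
```

```text
the job is handed in; nothing more can be done
None
```

I oiled the ratchet, lowered the press and dropped the pawl back in, then handed the job in at about 14 s.

- **Oil:** I pressed the red cap with the shut fingers until it hit a hard stop. The fingertip height then put it about 8.7 mm down, against 8 mm of travel. After I released it, it looked fully up in the pictures.
- **Pawl:** I pinched the red bar and lifted it along its arc by roughly 0.3 rad. I held it about 5 s, until the pad rested on the tile and nothing had moved for 3 s. Then I lowered it along the same arc, let go and moved clear.

**Last checks:**
- The bar is within about 2 mm of where it was before the grasp.
- The pad is flat on the tile, and the gripper is touching nothing.
- I touched none of the other things on the table, but I took no final picture of all of them.

**Disagreement:** while pressing the cap the arm read 38 N upward and 23 N sideways, and the fingers slid about 6 mm toward the front of the cap. They stayed on it throughout. I could not read the cap, pawl or drum joints directly, so these results rest on pictures and measured tool positions.

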